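Stand the two measuring probes in their holder cups

ROBOT

A 6-joint arm with a two-finger parallel gripper is mounted at the origin on the work surface. World frame = base frame: x ahead of the robot, y to its left, z up, the work surface at z = 0. Lengths are in mm, angles in rad, forces in N, time in s.
With the tool pointing down it reaches from about 350 to 775 mm from the base axis. Payload 7.3 kg.
Tool frame: the origin (TCP) lies on the centre line of the jaws, within the pads' length; the fingertips stand 14 mm ahead of it and the grasp point (between the pads) lies 5 mm behind it; z points along the fingers, y is the line along which they close (so a half turn about z gives the same grasp; the last joint's range is limited). The gripper opens to 92 mm and grips with 3 to 60 N. Pads are 19 mm wide; open, the fingers measure 130 mm over their backs; the gripper's body (75 mm by 190 mm) begins 47 mm behind the grasp point.
Start: joints at [-1.341, 0.342, 1.524, -0, 1.275, -0.146], TCP at [192.707, -488.372, 240.741] pointing down, gripper open.
Joint ranges: [-2.53, 2.53], [-0.77, 2.02], [0.04, 2.7], [-1, 4.14], [0.28, 2.66], [-3.11, 3.11]. Speed limits (rad/s): [2.57, 2.57, 3.14, 3.14, 3.14, 3.14].

INTERFACE

Orientations are given as [roll, pitch, yaw] about the fixed x, y, z axes, in that order (R = Rz(yaw) Ry(pitch) Rx(roll)).
In Python, from plant import get_obs, capture, bot, spot_in, trace, pinpoint gives the robot as it stands.
- The arm moves only by the tool play_rows, never from a script. Its argument "rows" is a list of rows, each a list of 2 entries, a list of its own where there are three numbers: the shift along the world's x, y, z in units of 3 cm (1.0 is 3 cm), then the turn, a rotation vector about the world's x, y, z in units of 8 degrees (1.0 is 8 degrees). A call has 1 to 12 rows; each row shifts and turns the commanded pose from where the row before left it; what a row does not reach is not made up. A row lasts 1/8 s, in which the tool goes at most 62.5 mm and 10.7 degrees, less where a joint would pass 70% of its speed; a pose out of reach is approached as far as the arm can. A call with a number of a shift or a turn outside -1 to 1 is refused whole. A call with a gripper value outside its range is refused whole. "hand" is the opening, from -1 (shut) to 1 (fully open), set as the call begins (left out, the last holds). The fingers move at their own pace and stop on an object; the grip force is fixed at half the most. Time passes only in rows, so rows that do not move let the fingers close. It gives the time, the measured TCP pose, the force, the opening and the grip force at its end, in the units of the state.
- get_obs(): the state, without advancing time (a new reading comes with each control period).
- capture(name): name is "scene" or "side" or "wrist"; returns a dict with "frame" (384x512x3 uint8, red, green, blue), "fov_y" (degrees; the focal length in pixels is half the picture's height over the tangent of half this angle, whatever the lens; pixels are square), "cx", "cy" (the principal point, pixels), "rvec" (rotation vector, rad) and "tvec" (3), from world to camera coordinates, as OpenCV has them; the wrist camera has in their place "hand_eye" (4x4, takes a point from camera to tool coordinates, whose origin is the TCP and whose axes are the flange's). Camera axes: x right, y down, z forward; pixel columns grow to the right and rows downward; lengths in mm; the calibration is good to about 2 mm. A picture is of the moment at which its call begins: read the wrist's pose just before it. There is no depth.
- bot.close_job(): hands the job in; it is judged then, once.
Trained networks look in the newest picture that a camera, given by its name, has taken for a name from the list of things; names that differ only in an ending like _2 or _b are one class to them, and where a whole thing is asked for, a point or a joint stands for the part that bears it (a point fixed in the world has none). Each returns a list of dicts, best first, with "p" (0 to 1); they miss things now and then, are a little off and sometimes report something else, mostly with a low value. They report only what shows in the picture. A call takes as long as a camera call. They do not tell look-alikes from the thing itself.
- spot_in(query, camera): "at" ([row, column] in pixels, amid what is visible of it).
- trace(query, camera): "mask" (384x512 bool, what is visible of it) and "at" ([row, column] in pixels, amid what is visible of it).
- pinpoint(query, camera): "at" ([row, column] in pixels: a listed point, or the origin of a listed thing).
The state is a dict: "time": time; "joint_positions": joint angles; "dq": joint speeds; "tau": joint torques, N m; "tool_pos": TCP position; "tcp_rot": TCP orientation; "contact_force": force on the tool from outside, world axes, zero at the start; "moment": the same for the moment, N m; "grip_width": finger opening in mm; "finger_force": force on a finger pad.
Only numpy, scipy, OpenCV 4.12 (cv2) and the standard library are available. Lean on these libraries where they do the work, as an engineer would, in place of code of your own. Each camera call takes 0.05 s, during which the arm holds its last target. There are 200 camera calls.

TASK

Put the two measuring probes away: take each from its sloped rest and stand it upright in the holder cup that fits it, the thick probe in the wide cup and the slim probe in the narrow cup, needle end up and foot right down on the cup's floor. Lower each one down into its cup gently, do not let it drop in, and keep the needle ends well clear of the bench. Leave the tape roll, the jar and the sample box where they are.

Things in the scene. Friction and masses are not known exactly. Their poses are not given: they have to be found in the camera images.
- thick_probe: Thick probe, 180 mm, 100-180 g: round aluminium body 24 mm in diameter up to 125 mm from the foot (black band, white label; foot chamfered 2 mm), black 16 mm nose to 158 mm, steel needle cone to 180 mm. Centre of mass about 72 mm from foot. Starts lying loose in a rest, 45 degrees up. Origin: centre of the flat foot end (low end at the start); z: along the axis from foot to needle end.
- thick_probe_tip (a point): The needle point of the thick probe, 180 mm from its foot on the axis.
- slim_probe: Slim probe, 160 mm, 40-80 g: round aluminium body 14 mm in diameter up to 120 mm from the foot (black band, white label; foot chamfered 2 mm), black 9 mm nose to 138 mm, steel needle cone to 160 mm. Centre of mass about 64 mm from foot. Starts lying loose in a rest, 45 degrees up. Origin: centre of the flat foot end (low end at the start); z: along the axis from foot to needle end.
- slim_probe_tip (a point): The needle point of the slim probe, 160 mm from its foot on the axis.
- rest_a: Fixed steel rest (both alike): base plate 120 x 70 x 8 mm with an open 90 degree V trough 85 mm long rising 45 degrees towards its +x (away from the robot), a stop at its low end, wings 17 mm to each side. A lying probe is free all round beyond 90 mm from its foot. Origin: centre of the base's underside; z up. It holds the thick probe at the start.
- rest_b: Fixed steel rest (both alike): base plate 120 x 70 x 8 mm with an open 90 degree V trough 85 mm long rising 45 degrees towards its +x (away from the robot), a stop at its low end, wings 17 mm to each side. A lying probe is free all round beyond 90 mm from its foot. Origin: centre of the base's underside; z up. It holds the slim probe at the start.
- wide_cup: Fixed. Wide holder cup: upright aluminium tube, 40 mm outside and 32 mm inside diameter, closed at the bottom, on the middle of an orange-brown base plate 90 x 90 x 12 mm. The rim is 80 mm and the inner floor 17 mm above the bench (63 mm deep). Origin: centre of the plate's underside, on the bench; z up.
- wide_cup_floor (a point): Centre of the wide cup's inner floor; z up.
- wide_cup_mouth (a point): Centre of the wide cup's rim, 63 mm above its inner floor; z up.
- narrow_cup: Fixed. Narrow holder cup: upright aluminium tube, 28 mm outside and 20 mm inside diameter, otherwise the same as the wide cup: base plate 90 x 90 x 12 mm, rim 80 mm and inner floor 17 mm above the bench. Origin: centre of the plate's underside, on the bench; z up.
- narrow_cup_floor (a point): Centre of the narrow cup's inner floor; z up.
- narrow_cup_mouth (a point): Centre of the narrow cup's rim, 63 mm above its inner floor; z up.
- tape_roll: Roll of white tape lying flat, 72 mm in diameter, 18 mm high. Loose bystander, to be left where it is. Origin: centre of its underside.
- jar: Small amber jar with white cap, 48 mm in diameter, 60 mm high. Loose bystander, to be left where it is. Origin: centre of its underside.
- sample_box: Flat grey sample box 80 x 60 x 22 mm. Loose bystander, to be left where it is. Origin: centre of its underside.
Mind the look-alikes: they are no part of the job. What is shaped like the wide_cup but blue or green is not meant.

How it is judged (in metres and radians):
At the end, for the whole second after the job is handed in: Both probes at rest, needle end up within 0.2 rad of vertical: thick one in the wide cup, slim one in the narrow cup, each foot within 9 mm sideways of the centre of the cup's inner floor and at most 8 mm above it. Tape roll, jar, sample box within 30 mm of their starts (horizontal distance between thick_probe and wide_cup_floor below 0.009 m and z of thick_probe in the frame of wide_cup_floor below 0.008 m and angle between each of thick_probe, slim_probe's own z axis and vertical below 0.2 rad and linear speed of each of thick_probe, slim_probe below 0.03 m/s and angular speed of each of thick_probe, slim_probe below 0.3 rad/s and horizontal distance between slim_probe and narrow_cup_floor below 0.009 m and z of slim_probe in the frame of narrow_cup_floor below 0.008 m and distance of each of tape_roll, jar, sample_box from where it was at the start of the episode below 0.03 m); the robot touches nothing.
It fails at once if a probe dropped into a cup (falling faster than 0.55 m/s with its foot below the rim) ((linear speed of thick_probe above 0.55 m/s and ((horizontal distance between thick_probe and wide_cup_floor below 0.02 m and z of thick_probe in the frame of wide_cup_mouth below 0 m) or (horizontal distance between thick_probe and narrow_cup_floor below 0.02 m and z of thick_probe in the frame of narrow_cup_mouth below 0 m))) or (linear speed of slim_probe above 0.55 m/s and ((horizontal distance between slim_probe and wide_cup_floor below 0.02 m and z of slim_probe in the frame of wide_cup_mouth below 0 m) or (horizontal distance between slim_probe and narrow_cup_floor below 0.02 m and z of slim_probe in the frame of narrow_cup_mouth below 0 m)))).
It fails at once if a needle end came down to within 40 mm of the bench (height (world z) of any of thick_probe_tip, slim_probe_tip below 0.04 m).
It fails at once if the tape roll, jar or sample box was shifted by more than 30 mm (distance of any of tape_roll, jar, sample_box from where it was at the start of the episode above 0.03 m).
It also fails if it takes over 62 s, if anything falls off the work surface, if the arm or the gripper's body presses on something with over 40 N, if the wrist force passes 120 N, or if a joint passes its speed limit or range.

## Working session

There is one attempt and no reset: what is moved stays moved. The work goes in short steps, Python scripts to look and compute and a tool call to move; the robot and the scene stay as the last step left them, time stands still between calls to the robot, and variables do not carry over. Pictures are saved under pics/ and viewed, at most 10 in all, crops included, and the job is handed in when it is done.

Besides the shell and the picture viewer there is one more tool, called after "Call:" as name([rows], argument=value, ...), one row to a line, values as JSON. play_rows: Moves the arm, as the interface text tells. Shifts and turns lie within -1 to 1; 1 stands for 3 cm of shift or 8 degrees of turn. Its arguments: {"type":"object","properties":{"rows":{"type":"array"},"hand":{"type":"number"}},"required":["rows"]}

```bash
mkdir -p pics; cat > h.py <<'E'
import numpy as np, cv2
from plant import get_obs, capture, bot, spot_in, trace, pinpoint
from scipy.spatial.transform import Rotation as Ro
def cam(name):
    o=get_obs(); c=capture(name); f=192/np.tan(np.radians(c['fov_y']/2))
    if 'hand_eye' in c:
        T=np.eye(4);T[:3,:3]=Ro.from_euler('xyz',o['tcp_rot']).as_matrix();T[:3,3]=o['tool_pos']
        M=T@np.array(c['hand_eye']);R=M[:3,:3].T;t=-R@M[:3,3]
    else:
        R=cv2.Rodrigues(np.array(c['rvec'],float))[0];t=np.array(c['tvec'],float).ravel()
    K=np.array([[f,0,c['cx']],[0,f,c['cy']],[0,0,1]])
    return dict(R=R,t=t,K=K,img=c['frame'],P=K@np.c_[R,t])
def onz(c,at,z):
    d=c['R'].T@np.linalg.inv(c['K'])@np.array([at[1],at[0],1.]);o=-c['R'].T@c['t']
    return o+d*(z-o[2])/d[2]
def tri(cs,ats):
    A=[]
    for c,a in zip(cs,ats):
        A+= [a[1]*c['P'][2]-c['P'][0], a[0]*c['P'][2]-c['P'][1]]
    v=np.linalg.svd(np.array(A))[2][-1];return v[:3]/v[3]
def proj(c,X):
    p=c['P']@np.append(X,1);return np.array([p[1],p[0]])/p[2]
E
cat > a.py <<'E'
from h import *
np.set_printoptions(precision=1,suppress=True)
cs={n:cam(n) for n in('scene','side')}
for n,c in cs.items():
    cv2.imwrite(f'pics/{n}.png',c['img'][:,:,::-1]); print(n,-c['R'].T@c['t'])
Z=dict(wide_cup_mouth=80,narrow_cup_mouth=80,wide_cup=0,narrow_cup=0,tape_roll=0,jar=0,sample_box=0,rest_a=0)
for q in ['wide_cup_mouth','narrow_cup_mouth','wide_cup','narrow_cup','thick_probe','thick_probe_tip','slim_probe','slim_probe_tip','rest_a','tape_roll','jar','sample_box']:
    for n,c in cs.items():
        for r in pinpoint(q,n)[:4]:
            print(q,n,round(r['p'],2),np.array(r['at']),onz(c,r['at'],Z[q])[:2] if q in Z else '')
E
python3 a.py
```

```text
scene [1110.6  614.6  843.6]
side [-186.2  925.7  819.3]
wide_cup_mouth scene 0.93 [204.7 278.2] [556.2  90.3]
wide_cup_mouth scene 0.9 [296.3 338.6] [658.6 414.8]
wide_cup_mouth scene 0.87 [195.5 322. ] [419.7 149.6]
wide_cup_mouth scene 0.74 [196.3 223.3] [664.8 -48.4]
wide_cup_mouth side 0.96 [248.4 269.2] [406.5 151.5]
wide_cup_mouth side 0.76 [250.6 136.9] [663.8 405. ]
wide_cup_mouth side 0.58 [191.5 248.3] [657.7 -44.4]
narrow_cup_mouth scene 0.86 [160.7 264.5] [ 442.3 -102.3]
narrow_cup_mouth side 0.64 [206.9 303.2] [464.7 -91.2]
narrow_cup_mouth side 0.64 [228.2 180.5] [658.9 254. ]
narrow_cup_mouth side 0.42 [199.1 221.3] [688.8  53.6]
narrow_cup_mouth side 0.23 [278.1 201.8] [452.9 362. ]
wide_cup scene 0.97 [210.8 227.3] [649.7 -52.8]
wide_cup scene 0.95 [314.1 331.8] [664.8 415.5]
wide_cup scene 0.59 [227.  275.8] [573.3 104.1]
wide_cup side 0.96 [272.3 267.5] [403.5 157.4]
wide_cup side 0.95 [275.3 136.4] [664.4 417. ]
wide_cup side 0.81 [242.  239.4] [559.4 105.8]
wide_cup side 0.55 [211.4 248.4] [656.8 -46.1]
narrow_cup scene 0.61 [182.6 261.2] [468.  -87.7]
narrow_cu
[... 377 characters left out ...]
332. ] 
slim_probe_tip side 0.73 [231.8 178.5] 
rest_a scene 0.88 [263.6 339.5] [526.2 327. ]
rest_a scene 0.57 [159.3 210.3] [ 531.8 -320. ]
rest_a side 0.85 [195. 324.] [ 527.6 -322.9]
rest_a side 0.56 [279.4 199.1] [523.6 309.8]
rest_a side 0.56 [222.  237.4] [639.9  28.2]
tape_roll scene 0.69 [199.7 188.3] [ 721.4 -181.3]
tape_roll side 0.71 [190.7 264.3] [ 709.3 -195.2]
jar scene 0.73 [231.3 193.6] [785.7 -49.2]
jar scene 0.38 [240.2 346.5] [440.9 284.7]
jar side 0.47 [199.8 218.6] [787.  -30.6]
jar side 0.28 [208.1 303. ] [ 531.  -194.2]
sample_box scene 0.83 [273.3 253.5] [740.6 190.9]
sample_box scene 0.63 [162.7 260. ] [ 394.3 -179.1]
sample_box side 0.91 [229.6 186.2] [730.8 174. ]
```

View pics/scene.png

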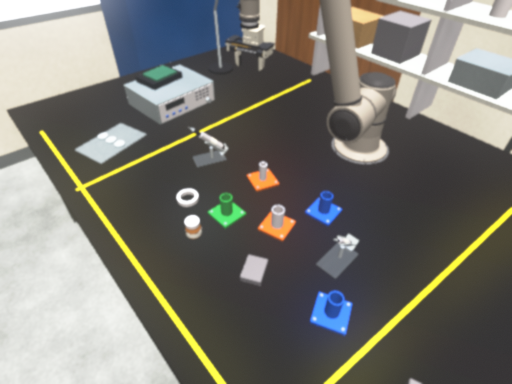

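View pics/side.png

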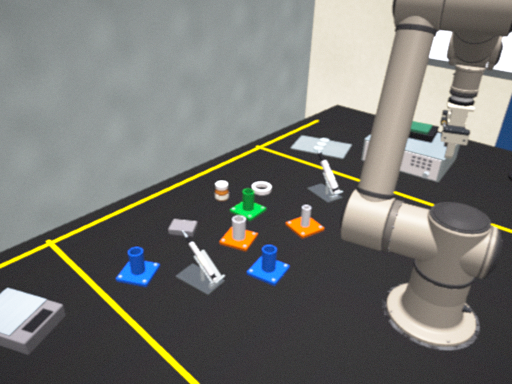

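The thick-probe candidate is at scene (row 145, col 222) with its rest near (530,-320). The other probe's rest is near (525,315). The orange cups are at scene (215,278), which is wide at about (565,105), and (170,263), which is narrow at about (460,-90). The blue and green cups are look-alikes. I'll triangulate the probes next.

```bash
cat > b.py <<'E'
from h import *
np.set_printoptions(precision=1,suppress=True)
s,d=cam('scene'),cam('side')
for nm,a,b in [('A foot',(145.7,222.8),(192.6,335)),('A tip',(125.8,187.6),(146.2,316.3)),('B foot',(240.7,347.3),(283.6,213.3)),('B tip',(235.4,332),(231.8,178.5)),('narrow mouth',(160.7,264.5),(206.9,303.2)),('narrow base',(182.6,261.2),(230.9,304.7)),('wide base',(227,275.8),(242,239.4))]:
    X=tri([s,d],[a,b]);print(nm,X,proj(s,X)-a,proj(d,X)-b)
w=cam('wrist');print('wristcam at',-w['R'].T@w['t'],'fwd',w['R'][2],'right',w['R'][0],w['K'][0,0]); print([x for x in dir(bot) if x[0]!='_'])
cv2.imwrite('pics/z.png',np.vstack([cv2.resize(s['img'][110:200,170:300],None,fx=4,fy=4,interpolation=2)[:290,:520],cv2.resize(d['img'][215:295,150:280],None,fx=4,fy=4,interpolation=2)[:310,:520]])[:,:,::-1])
E
python3 b.py
```

```text
A foot [ 475.  -308.7   40.2] [1.2 0.3] [-0.7  0.4]
A tip [ 597.  -345.9  167.7] [-0.1 -0. ] [ 0.1 -0. ]
B foot [464.8 305.9  23.1] [2.9 1.2] [-1.5  1.6]
B tip [579.2 318.3 144.6] [4.  1.7] [-1.9  1.8]
narrow mouth [457.3 -83.2  90.9] [1.8 0.5] [-1.1  0.7]
narrow base [ 456.3 -100.8  -14.6] [-0.2 -0.1] [ 0.1 -0.1]
wide base [567.2  97.8  -8.8] [-0.2 -0.1] [ 0.1 -0.1]
wristcam at [ 261.1 -461.7  385.3] fwd [-0.3 -0.1 -1. ] right [ 0.4 -0.9  0. ] 333.35717460974973
['Unreachable', 'close_job']
```

View pics/z.png

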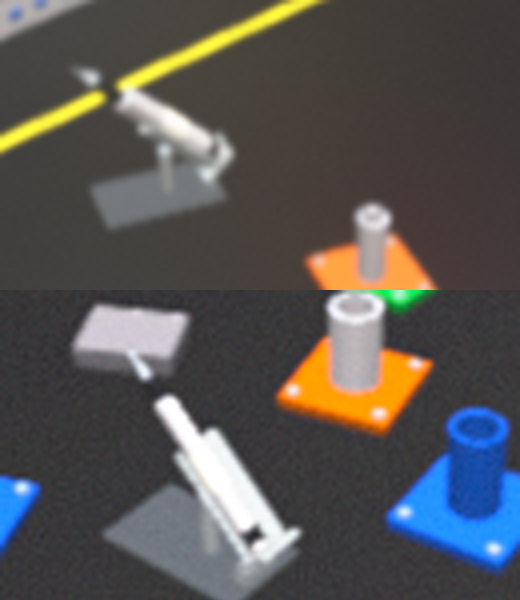

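The lengths settle it: A, at y<0, measures about 180 mm and is the thick probe. B is the slim one. Next is the tool-frame orientation.

```bash
cat > c.py <<'E'
from h import *
np.set_printoptions(precision=3,suppress=True)
o=get_obs();print(o['time'],o['tool_pos'],o['tcp_rot'],o['joint_positions']);print(Ro.from_euler('xyz',o['tcp_rot']).as_matrix());print(np.array(capture('wrist')['hand_eye']))
E
python3 c.py
```

```text
1.45 [ 192.713 -488.363  240.75 ] [3.141 0.    0.376] [-1.341  0.342  1.524 -0.     1.275 -0.146]
[[ 0.93   0.367  0.   ]
 [ 0.367 -0.93  -0.   ]
 [-0.     0.    -1.   ]]
[[  -0.      -0.962   -0.274   73.363]
 [   1.      -0.       0.001    0.319]
 [  -0.001   -0.274    0.962 -144.524]
 [   0.       0.       0.       1.   ]]
```

Call:
play_rows([
  [[0.93,0.53,0.06],[0,0,-0.44]],
  [[0.93,0.53,0.06],[0,0,-0.44]],
  [[0.93,0.53,0.06],[0,0,-0.44]],
  [[0.93,0.53,0.06],[0,0,-0.44]],
  [[0.93,0.53,0.06],[0,0,-0.44]],
  [[0.93,0.53,0.06],[0,0,-0.44]],
  [[0.93,0.53,0.06],[0,0,-0.44]],
  [[0.93,0.53,0.06],[0,0,-0.44]],
  [[0.93,0.53,0.06],[0,0,-0.44]],
  [[0.93,0.53,0.06],[0,0,-0.44]],
  [[0.93,0.53,0.06],[0,0,-0.44]],
  [[0,0,0],[0,0,0]],
], hand=0)

```text
time: 3.0
tool_pos: [501.0, -312.3, 260.3]
tcp_rot: [-3.141, -0.0, -0.297]
contact_force: [0.7, -0.1, 0.2]
grip_width: 45.5
finger_force: 0.0
```

```bash
cat > d.py <<'E'
from h import *
import sys
np.set_printoptions(precision=1,suppress=True)
o=get_obs();print(o['time'],o['tool_pos'],np.degrees(o['tcp_rot']),np.array(o['joint_positions'])*57.3,o['grip_width'])
w=cam('wrist');s=cam('scene');d=cam('side')
cv2.imwrite(f'pics/{sys.argv[1]}.png',w['img'][:,:,::-1])
for q in sys.argv[2:]:
    ds={}
    for n,c in (('wrist',w),('scene',s),('side',d)):
        for r in pinpoint(q,n)[:3]: print(q,n,round(r['p'],2),np.array(r['at']), onz(c,r['at'],80 if 'mouth' in q else 0))
E
python3 d.py w1 thick_probe thick_probe_tip rest_a
```

```text
3.0 [ 501.  -312.3  260.3] [-180.   -0.  -17.] [-39.4  25.8  74.6   0.   79.6  67.7] 45.54331861557323
thick_probe wrist 0.63 [188.9 260.3] [ 459.8 -308.4   -0. ]
thick_probe scene 0.57 [148.9 221.4] [ 456.9 -348.2    0. ]
thick_probe side 0.82 [192.8 335.1] [ 506.3 -365.5    0. ]
thick_probe side 0.62 [199.2 220.2] [785.8 -37.6   0. ]
thick_probe side 0.47 [279.6 199.7] [521.8 309.2   0. ]
thick_probe_tip wrist 0.78 [ 54.7 263.4] [ 610.  -357.3    0. ]
thick_probe_tip wrist 0.27 [240.8 108.6] [450.4 -96.5   0. ]
thick_probe_tip scene 0.68 [127.8 187.1] [ 480.5 -570.8    0. ]
thick_probe_tip side 0.73 [146.1 317.7] [ 794.8 -679.3    0. ]
rest_a wrist 0.59 [129.9 259.9] [ 530.5 -329.2    0. ]
rest_a scene 0.81 [160.2 206.5] [ 546.6 -324.7    0. ]
rest_a scene 0.72 [260.6 341.5] [513.3 324.    0. ]
rest_a side 0.66 [279.3 198.6] [524.9 310.4   0. ]
```

View pics/w1.png

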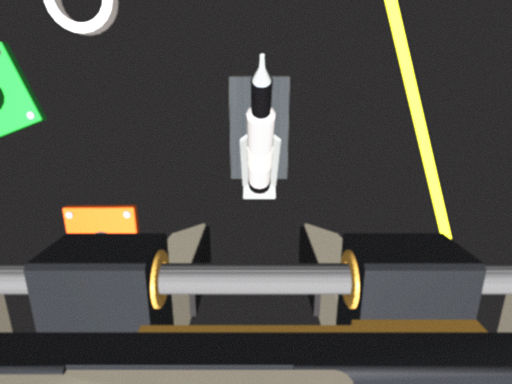

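The wrist view shows the thick probe standing along the image column: tip at (53,262), foot near (189,260), rest plate squared up to the tool heading. I'll triangulate it from three views.

```bash
cat > e.py <<'E'
from h import *
np.set_printoptions(precision=1,suppress=True)
w,s,d=cam('wrist'),cam('scene'),cam('side')
T=tri([w,s,d],[(53.5,262.7),(126.5,187.5),(146.2,317)]);F=tri([w,s,d],[(188.9,260.3),(147.5,222),(192.7,335)])
for X,a in((T,(53.5,262.7)),(F,(188.9,260.3))): print(X,proj(w,X)-a)
v=T-F;print(np.linalg.norm(v),np.degrees([np.arctan2(v[1],v[0]),np.arcsin(v[2]/np.linalg.norm(v))]))
for a in((179,229),(179,288.5),(77,229.5),(77,289.5)):print(onz(w,a,8))
# known length & 45deg: fit along wrist rays
from scipy.optimize import least_squares
def f(p,L=180):
    F=p[:3];h=p[3];T=F+L*np.array([np.cos(h),np.sin(h),1])*[.7071,.7071,.7071]
    r=[]
    for X,obs,wt in((T,[(w,(53.5,262.7),1),(s,(126.5,187.5),1),(d,(146.2,317),1)],1),(F,[(w,(188.9,260.3),1),(s,(147.5,222),.5),(d,(192.7,335),.5)],1)):
        for c,a,k in obs:r+=list(k*(proj(c,X)-a))
    return r
q=least_squares(f,[F[0],F[1],F[2],-.3]).x;h=q[3];print(q[:3],np.degrees(h),np.array(f(q)))
print('grasp108',q[:3]+108*.7071*np.array([np.cos(h),np.sin(h),1]))
E
python3 e.py
```

```text
[ 595.4 -348.9  165.5] [-3.1 -1.6]
[ 475.  -311.2   36.5] [-5.3 -2.4]
180.51375237115707 [-17.4  45.6]
[ 483.7 -277.2    8. ]
[ 462.1 -346.9    8. ]
[ 596.3 -315.2    8. ]
[ 576.2 -380.     8. ]
[ 470.9 -312.6   40.2] -16.63740355834356 [ 0.5 -0.2 -1.5  0.6  0.2  0.7 -1.5 -0.2 -0.7  0.7 -0.4  1. ]
grasp108 [ 544.1 -334.5  116.5]
```

Call:
play_rows([
  [[0.32,-0.2,-0.54],[-0.12,-0.4,0]],
  [[0.32,-0.2,-0.54],[-0.12,-0.4,0]],
  [[0.32,-0.2,-0.54],[-0.12,-0.4,0]],
  [[0.092,-0.028,-0.547],[0,0,0]],
  [[0.092,-0.028,-0.547],[0,0,0]],
  [[0.092,-0.028,-0.547],[0,0,0]],
  [[0.092,-0.028,-0.547],[0,0,0]],
  [[0,0,0],[0,0,0]],
])

```text
time: 4.75
tool_pos: [539.0, -334.2, 144.3]
tcp_rot: [-3.139, -0.172, -0.3]
contact_force: [0.2, 0.3, 0.3]
grip_width: 46.1
finger_force: 0.0
```

```bash
python3 d.py w2 thick_probe_tip
```

```text
4.75 [ 539.  -334.2  144.3] [-179.8   -9.8  -17.2] [-40.7  31.1  85.7   5.   54.4  63.9] 46.09742291735199
thick_probe_tip wrist 0.89 [135.6 239.6] [ 604.3 -341.2    0. ]
thick_probe_tip scene 0.62 [124.7 189.3] [ 459.3 -586.2    0. ]
thick_probe_tip side 0.47 [280.1 200.2] [519.3 309.7   0. ]
```

View pics/w2.png

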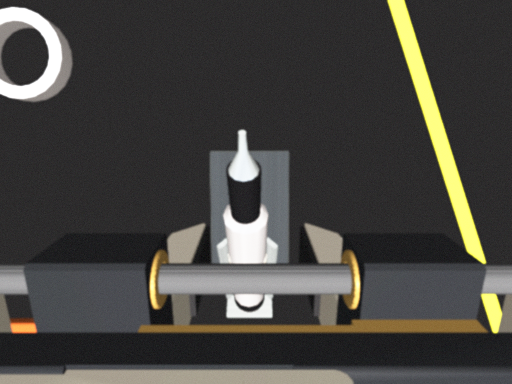

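The body sits about 3 mm left of the finger centre (body col 246, centre 256). I'll correct that on the last stretch and close.

Call:
play_rows([
  [[0.08,0.03,-0.35],[0,0,0]],
  [[0.08,0.03,-0.35],[0,0,0]],
  [[0.08,0.02,-0.35],[0,0,0]],
  [[0,0,0],[0,0,0]],
])

```text
time: 5.55
tool_pos: [546.2, -331.8, 113.2]
tcp_rot: [-3.139, -0.172, -0.3]
contact_force: [0.7, -0.2, 0.3]
grip_width: 45.9
finger_force: 0.0
```

Call:
play_rows([
  [[0,0,0],[0,0,0]],
  [[0,0,0],[0,0,0]],
  [[0,0,0],[0,0,0]],
  [[0,0,0],[0,0,0]],
], hand=-1)

```text
time: 6.05
tool_pos: [547.1, -332.1, 115.3]
tcp_rot: [-3.14, -0.176, -0.3]
contact_force: [1.7, 2.8, 2.7]
grip_width: 22.9
finger_force: 30.0
```

Call:
play_rows([
  [[0,0,0.5],[0,0,0]],
  [[0,0,0.9],[0,0,0]],
  [[0,0,0.9],[0,0,0]],
  [[0,0.3,0.5],[0,0,0.95]],
  [[0,0.5,0.3],[0,0,0.95]],
  [[0,0.5,0.3],[0,0,0.95]],
  [[0,0.5,0.2],[0,0,0.95]],
  [[0,0.5,0.2],[0,0,0.95]],
  [[0,0.5,0.1],[0,0,0.95]],
  [[0,0.5,0.1],[0,0,0.95]],
  [[0,0.5,0],[0,0,0.95]],
  [[0,0,0],[0,0,0]],
])

```text
time: 7.55
tool_pos: [546.7, -218.3, 235.5]
tcp_rot: [-3.141, -0.175, 0.761]
contact_force: [0.8, -0.1, -2.0]
grip_width: 22.9
finger_force: 30.0
```

```bash
python3 d.py w3
```

```text
7.55 [ 546.7 -218.3  235.5] [-180.   -10.    43.6] [-34.3  24.6  81.2  10.3  72.4   9.1] 22.87720395168468
```

Call:
play_rows([
  [[-0.17,0.81,0.09],[0,0,0]],
  [[-0.17,0.81,0.09],[0,0,0]],
  [[-0.17,0.81,0.09],[0,0,0]],
  [[-0.17,0.81,0.09],[0,0,0]],
  [[-0.17,0.81,0.09],[0,0,0]],
  [[-0.17,0.81,0.09],[0,0,0]],
  [[-0.17,0.81,0.09],[0,0,0]],
  [[-0.17,0.81,0.09],[0,0,0]],
  [[0,0,0],[0,0,0]],
  [[0,0,0],[0,0,0]],
])

```text
time: 8.95
tool_pos: [505.9, -24.0, 256.6]
tcp_rot: [-3.141, -0.175, 0.762]
contact_force: [-0.4, -0.8, -1.5]
grip_width: 23.1
finger_force: 30.0
```

```bash
python3 d.py w4 wide_cup_mouth wide_cup thick_probe_tip; cp d.py d0.py
```

```text
8.95 [505.9 -24.  256.6] [-180.   -10.    43.6] [-16.7  13.4  94.2   9.4  67.7  26.4] 23.132142776275145
wide_cup_mouth wrist 0.88 [150.5  52.9] [405.9 155.3  80. ]
wide_cup_mouth wrist 0.79 [103.8 377.9] [659.2 -44.7  80. ]
wide_cup_mouth wrist 0.53 [14.2  6.8] [474.2 269.8  80. ]
wide_cup_mouth scene 0.79 [205.8 276.8] [562.8  91.   80. ]
wide_cup_mouth scene 0.74 [195.5 223.8] [661.4 -50.4  80. ]
wide_cup_mouth scene 0.74 [295.1 335.5] [661.9 407.8  80. ]
wide_cup_mouth side 0.97 [247.2 266.8] [414.8 151.8  80. ]
wide_cup_mouth side 0.91 [191.6 247.4] [659.4 -41.8  80. ]
wide_cup_mouth side 0.82 [216.2 239.4] [576.5  88.2  80. ]
wide_cup wrist 0.92 [ 84.2 215.1] [568.8 100.8   0. ]
wide_cup wrist 0.86 [112.7 352.1] [658.9 -42.4   0. ]
wide_cup wrist 0.77 [152.   94.8] [407.7 152.4   0. ]
wide_cup scene 0.79 [208.2 324.2] [388.9 147.6   0. ]
wide_cup scene 0.69 [225.1 276.9] [565.  100.4   0. ]
wide_cup scene 0.65 [215.2 227.9] [660.3 -35.4  -0. ]
wide_cup side 0.94 [213.9 247.2] [649.2 -31.4   0. ]
wide_cup side 0.79 [274.4 136.4] [667.5 414.7   0. ]
wide_cup side 0.66 [269.9 271. ] [402.8 142.5  -0. ]
thick_probe_tip wrist 0.57 [146.6 254.2] [547.4  15.4   0. ]
thick_probe_tip scene 0.67 [128.8 268.3] [ 207.5 -337.9    0. ]
thick_probe_tip side 0.77 [144.8 266.9] [ 972.1 -529.     0. ]
thick_probe_tip side 0.56 [192.1 322.7] [ 543.2 -337.8    0. ]
```

View pics/w4.png

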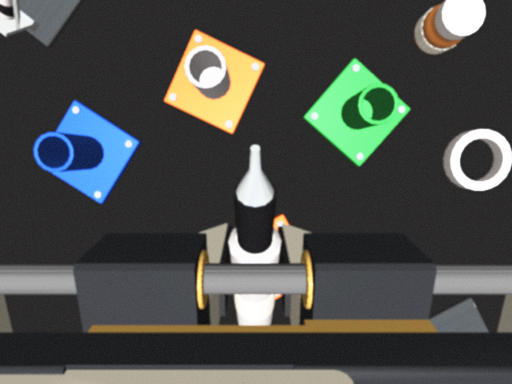

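View: the wide cup's rim is centred near (67,206) with its plate around (81,215), and the probe is gripped centrally with its tip at (147,254). I'll solve for the cup position and the probe's tilt in the hand.

```bash
cat > f.py <<'E'
from h import *
from scipy.optimize import minimize_scalar
np.set_printoptions(precision=1,suppress=True)
w=cam('wrist')
print('rim',onz(w,(67,206.5),80),'plate',np.mean([onz(w,a,12) for a in((30,199),(67,265),(133,232),(100,164))],0),np.mean([onz(w,a,12) for a in((38,198),(65,257),(126,232),(97,172))],0))
o=get_obs();R=Ro.from_euler('xyz',o['tcp_rot']).as_matrix();G=o['tool_pos']-5*R[:,2]
g=cv2.cvtColor(w['img'],cv2.COLOR_RGB2HSV);m=((g[...,1]<60)&(g[...,2]>110)).astype(np.uint8);m[:, :160]=0;m[:,240:]=0;m[140:]=0
n,l,st,ce=cv2.connectedComponentsWithStats(m);print(st[1:][st[1:,4]>60],ce[1:][st[1:,4]>60])
# angle b of axis from tool -z toward tool x; tip distance k from G
for k in(66,70,74):
  f=lambda b:np.sum((proj(w,G+k*(R@[np.sin(b),0,-np.cos(b)]))-(146,254.5))**2)
  r=minimize_scalar(f,bounds=(.3,1.8),method='bounded');b=r.x;a=R@[np.sin(b),0,-np.cos(b)];print(k,np.degrees(b),np.degrees(np.arcsin(a[2])),r.fun)
E
python3 f.py
```

```text
rim [569.3  99.7  80. ] plate [568.9  99.1  12. ] [569.6 100.1  12. ]
[[ 184   45   43   53 1432]] [[207.2  69.7]]
66 60.323411937385956 39.69714630343167 1.0830612548998437
70 56.33388653822084 43.68666430993301 1.1583350359095856
74 53.019219479657586 47.00132443702028 1.239919979862096
```

Call:
play_rows([
  [[0.28,0.53,-0.07],[0.485,-0.51,0]],
  [[0.28,0.53,-0.07],[0.485,-0.51,0]],
  [[0.28,0.53,-0.07],[0.485,-0.51,0]],
  [[0.28,0.53,-0.07],[0.485,-0.51,0]],
  [[0.28,0.53,-0.07],[0.485,-0.51,0]],
  [[0.28,0.53,-0.07],[0.485,-0.51,0]],
  [[0.28,0.53,-0.07],[0.485,-0.51,0]],
  [[0.28,0.53,-0.07],[0.485,-0.51,0]],
  [[0,0,0],[0,0,0]],
  [[0,0,0],[0,0,0]],
])

```text
time: 10.85
tool_pos: [573.2, 102.8, 239.9]
tcp_rot: [3.141, -0.959, 0.763]
contact_force: [0.0, -0.7, -0.9]
grip_width: 23.3
finger_force: 30.0
```

```bash
cat > g.py <<'E'
from h import *
import sys
np.set_printoptions(precision=1,suppress=True)
q,L,cx,cy=sys.argv[1],float(sys.argv[2]),float(sys.argv[3]),float(sys.argv[4])
o=get_obs();R=Ro.from_euler('xyz',o['tcp_rot']).as_matrix();G=o['tool_pos']-5*R[:,2]
print(o['time'],o['tool_pos'],np.degrees(o['tcp_rot']),np.array(o['joint_positions'])*57.3,'G',G)
w,s,d=cam('wrist'),cam('scene'),cam('side')
obs={}
for n,c in(('wrist',w),('scene',s),('side',d)):
    for qq in(q,q+'_tip'):
        for r in pinpoint(qq,n)[:2]:print(qq,n,round(r['p'],2),np.array(r['at']),'pred',proj(c,[cx,cy,G[2]+(L-110 if 'tip' in qq else -110)]), 'pred@G',proj(c,G+[0,0,(L-110 if 'tip' in qq else -110)]))
def crop(c):
    p=proj(c,G-[0,0,80]);r=int(np.clip(p[0]-65,0,254));k=int(np.clip(p[1]-50,0,412));return cv2.resize(c['img'][r:r+130,k:k+100],None,fx=4,fy=4,interpolation=2)
cv2.imwrite(f'pics/{sys.argv[5]}.png',np.hstack([crop(s),crop(d)])[:,:,::-1])
E
python3 g.py thick_probe 180 569.3 99.8 t1
```

```text
10.85 [573.2 102.8 239.9] [180.  -55.   43.7] [-21.   16.8 116.3  76.3  49.6 -29.9] G [570.3  99.9 242.8]
thick_probe wrist 0.82 [327.2 254.8] pred [332.3 253. ] pred@G [331.1 253.8]
thick_probe wrist 0.55 [295.5  48.4] pred [332.3 253. ] pred@G [331.1 253.8]
thick_probe_tip wrist 0.71 [328.  254.6] pred [153.6 251.9] pred@G [151.7 253.8]
thick_probe_tip wrist 0.64 [149.1 255. ] pred [153.6 251.9] pred@G [151.7 253.8]
thick_probe scene 0.76 [198.8 279.6] pred [195.9 278.2] pred@G [196.1 278. ]
thick_probe_tip scene 0.89 [146.6 281.1] pred [146.2 282.3] pred@G [146.4 282.1]
thick_probe side 0.62 [204.6 235.1] pred [203.8 238.7] pred@G [203.7 238.4]
thick_probe_tip side 0.55 [149.6 238.7] pred [148.6 239.1] pred@G [148.5 238.8]
thick_probe_tip side 0.38 [228.  179.3] pred [148.6 239.1] pred@G [148.5 238.8]
```

View pics/t1.png

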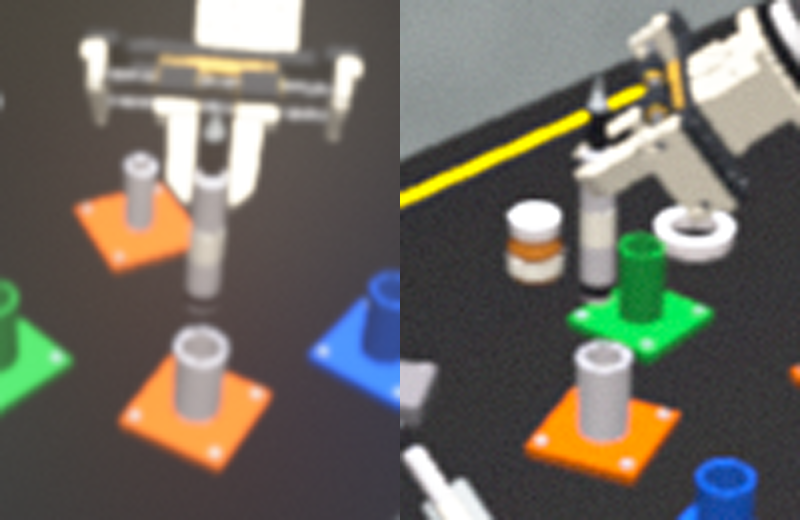

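Both views show the probe upright above the wide cup, with the foot leaning about 3 mm outward. I'll turn it back 2°, then lower into the mouth.

Call:
play_rows([
  [[-0.03,0,-0.2],[-0.17,0.18,0]],
  [[0,0,-0.35],[0,0,0]],
  [[0,0,-0.35],[0,0,0]],
  [[0,0,-0.35],[0,0,0]],
  [[0,0,-0.35],[0,0,0]],
  [[0,0,-0.35],[0,0,0]],
  [[0,0,-0.15],[0,0,0]],
  [[0,0,0],[0,0,0]],
])

```text
time: 12.3
tool_pos: [572.2, 103.1, 176.5]
tcp_rot: [-3.14, -0.926, 0.761]
contact_force: [0.2, -0.1, -1.6]
grip_width: 23.1
finger_force: 30.0
```

```bash
python3 g.py thick_probe 180 569.3 99.8 t2
```

```text
12.3 [572.2 103.1 176.5] [-179.9  -53.1   43.6] [-20.2  23.2 119.2  83.   46.4 -40.6] G [569.3 100.4 179.5]
thick_probe wrist 0.67 [330.2 255.2] pred [326.4 254.6] pred@G [325.8 254. ]
thick_probe_tip wrist 0.77 [146.5 255.4] pred [158.2 254.9] pred@G [157.2 253.5]
thick_probe scene 0.77 [210.8 278.5] pred [210.7 277. ] pred@G [210.8 277.2]
thick_probe scene 0.37 [177.4 260.4] pred [210.7 277. ] pred@G [210.8 277.2]
thick_probe_tip scene 0.74 [166.7 280.6] pred [165.1 280.7] pred@G [165.2 280.9]
thick_probe side 0.69 [222.8 234.9] pred [221.5 238.5] pred@G [221.5 238.4]
thick_probe_tip side 0.7 [169.2 233.8] pred [168.9 239. ] pred@G [169.  238.8]
```

View pics/t2.png

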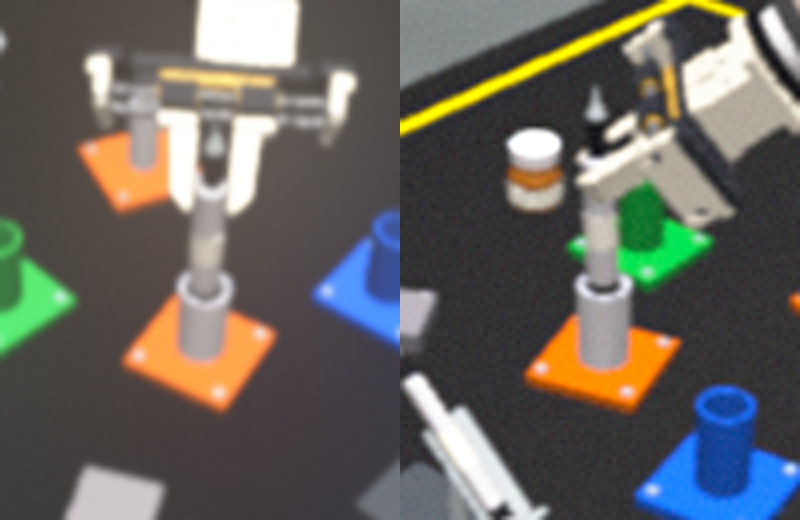

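The foot has entered the mouth and is centred in both views. Lower on.

Call:
play_rows([
  [[-0.02,-0.02,-0.3],[0.085,-0.09,0]],
  [[0,0,-0.35],[0,0,0]],
  [[0,0,-0.35],[0,0,0]],
  [[0,0,-0.35],[0,0,0]],
  [[0,0,-0.2],[0,0,0]],
  [[0,0,0],[0,0,0]],
])

```text
time: 13.5
tool_pos: [571.5, 102.6, 129.8]
tcp_rot: [-3.14, -0.944, 0.76]
contact_force: [-0.4, -0.1, -1.6]
grip_width: 23.4
finger_force: 30.0
```

Call:
play_rows([
  [[0,0,-0.07],[0,0,0]],
  [[0,0,-0.07],[0,0,0]],
  [[0,0,0],[0,0,0]],
])

```text
time: 13.88
tool_pos: [572.5, 102.8, 127.8]
tcp_rot: [3.14, -0.948, 0.764]
contact_force: [-3.0, -0.0, 9.2]
grip_width: 22.9
finger_force: 30.0
```

Contact force at the expected height (s≈113 mm), so the foot is on the floor. I'll release gently and back off along the tool axis.

Call:
play_rows([
  [[0,0,0],[0,0,0]],
  [[0,0,0],[0,0,0]],
  [[0,0,0],[0,0,0]],
], hand=0)

```text
time: 14.25
tool_pos: [571.5, 102.6, 125.8]
tcp_rot: [-3.141, -0.944, 0.761]
contact_force: [-0.5, 0.5, -0.2]
grip_width: 44.9
finger_force: 0.0
```

Call:
play_rows([
  [[-0.2,-0.19,0.2],[0,0,0]],
  [[-0.5,-0.47,0.5],[0,0,0]],
  [[-0.5,-0.47,0.5],[0,0,0]],
  [[-0.6,-0.56,0.7],[0,0,0]],
  [[-0.6,-0.56,0.7],[0,0,0]],
  [[-0.6,-0.56,0.7],[0,0,0]],
  [[0,0,0.5],[0,0,0]],
  [[0,0,0],[0,0,0]],
])

```text
time: 15.25
tool_pos: [481.5, 17.6, 240.8]
tcp_rot: [3.138, -0.944, 0.764]
contact_force: [-0.0, 0.4, -0.3]
grip_width: 46.0
finger_force: 0.0
```

```bash
cat > k.py <<'E'
from h import *
import sys
np.set_printoptions(precision=1,suppress=True)
o=get_obs();print(o['time'],o['tool_pos'],np.degrees(o['tcp_rot']),np.array(o['joint_positions'])*57.3)
cs=[(n,cam(n)) for n in('wrist','scene','side')]
q,L,cx,cy=sys.argv[1],float(sys.argv[2]),float(sys.argv[3]),float(sys.argv[4])
for n,c in cs:
    for r in pinpoint(q+'_tip',n)[:2]: print(n,r['p'],np.array(r['at']),'pred',proj(c,[cx,cy,17+L]))
E
python3 k.py thick_probe 180 569.3 99.8
```

```text
15.25 [481.5  17.6 240.8] [179.8 -54.1  43.8] [-39.7  10.7 124.2  66.6  61.2 -36.8]
wrist 0.57 [142.9 260.4] pred [144.5 255.2]
scene 0.68 [181.4 276.9] pred [179.6 279.6]
scene 0.47 [161.9 262.2] pred [179.6 279.6]
side 0.67 [183.7 238.6] pred [185.  238.8]
```

Call:
play_rows([
  [[-0.2,0.5,0.7],[0,0,0]],
  [[-0.2,0.9,0.5],[-0.468,0.487,0]],
  [[-0.2,0.97,0.3],[-0.468,0.487,0]],
  [[-0.2,0.97,0.3],[-0.468,0.487,0]],
  [[-0.1,0.97,0.2],[-0.468,0.487,0]],
  [[0,0.97,0],[-0.468,0.487,0]],
  [[0,0.97,0],[-0.468,0.487,0]],
  [[0,0.97,0],[-0.468,0.487,0]],
  [[0,0.97,0],[-0.468,0.487,0]],
  [[0,0.97,0],[-0.468,0.487,0]],
  [[0,0.5,0],[-0.468,0.487,0]],
  [[0,0,0],[0,0,0]],
])

```text
time: 17.05
tool_pos: [454.5, 309.8, 298.0]
tcp_rot: [3.14, 0.002, 0.766]
contact_force: [0.4, 0.3, -0.4]
grip_width: 45.8
finger_force: 0.0
```

Call:
play_rows([
  [[0.26,0,-0.2],[0,0,-0.9]],
  [[0.26,0,-0.2],[0,0,-0.9]],
  [[0.26,0,-0.2],[0,0,-0.9]],
  [[0.26,0,-0.2],[0,0,-0.9]],
  [[0.26,0,-0.2],[0,0,-0.9]],
  [[0,0,0],[0,0,0]],
])

```text
time: 17.8
tool_pos: [493.3, 307.0, 269.1]
tcp_rot: [3.139, 0.0, 0.135]
contact_force: [-0.1, -0.0, -0.0]
grip_width: 46.0
finger_force: 0.0
```

```bash
python3 d.py w5 slim_probe slim_probe_tip rest_b
```

```text
17.8 [493.3 307.  269.1] [179.9   0.    7.7] [ 24.4  24.5  75.2  -0.1  80.3 106.7] 45.996722309001505
slim_probe wrist 0.84 [185.2 250. ] [454.4 305.8   0. ]
slim_probe scene 0.56 [242.5 346.4] [448.3 290.3   0. ]
slim_probe side 0.59 [283.4 211.8] [486.1 297.3   0. ]
slim_probe_tip wrist 0.66 [ 79.9 253.1] [582.5 319.    0. ]
slim_probe_tip scene 0.4 [235.4 335.1] [453.3 249.3   0. ]
slim_probe_tip side 0.74 [228.2 179.9] [751.7 182.6   0. ]
slim_probe_tip side 0.56 [196.1 321.2] [ 530.7 -308.9    0. ]
slim_probe_tip side 0.17 [206.4 303.3] [ 536.9 -204.2    0. ]
rest_b wrist 0.82 [132.3 251.6] [521.5 312.7   0. ]
rest_b wrist 0.42 [114.4 434. ] [572.6  95.9   0. ]
rest_b wrist 0.4 [183.6 250.2] [456.6 305.8   0. ]
rest_b scene 0.8 [262.3 335.2] [532.3 316.    0. ]
rest_b scene 0.64 [161.5 208.9] [ 544.1 -312.     0. ]
rest_b side 0.71 [280.6 199.6] [519.  312.2   0. ]
rest_b side 0.65 [193.2 323.4] [ 536.7 -332.7    0. ]
rest_b side 0.28 [182.3 236. ] [ 831.1 -170.     0. ]
```

View pics/w5.png

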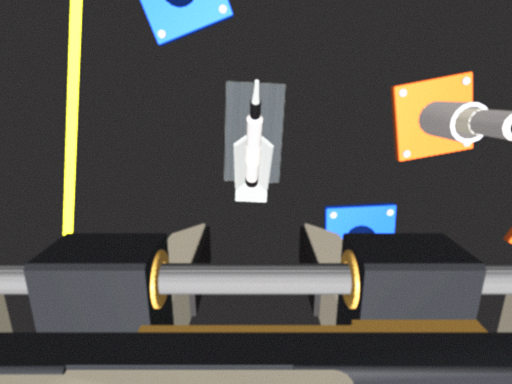

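The slim probe is in view: tip (80,257), foot about (187,251), plate corners (81,227), (85,285), (184,280), (180,224), turned about 2° right. Fitting.

```bash
cat > m.py <<'E'
from h import *
from scipy.optimize import least_squares
np.set_printoptions(precision=1,suppress=True)
w,s,d=cam('wrist'),cam('scene'),cam('side')
C=[onz(w,a,8) for a in((180,224),(184,280),(81,227),(85,285))];m=np.mean(C,0);v=C[2]+C[3]-C[0]-C[1];print('plate',m,np.degrees(np.arctan2(v[1],v[0])))
OT=[(w,(80,257),1),(s,(235.4,333.5),.5),(d,(231,179),.5)];OF=[(w,(187,251),1),(s,(241.5,347),.4),(d,(283.5,212.5),.4)]
def f(p):
    h=p[3];T=p[:3]+160*.7071*np.array([np.cos(h),np.sin(h),1])
    return np.concatenate([k*(proj(c,X)-a) for X,O in((T,OT),(p[:3],OF)) for c,a,k in O])
q=least_squares(f,[470,306,36,.1]).x;h=q[3];print(q[:3],np.degrees(h),f(q))
print('thick foot rel plate', np.array([470.9,-312.6])-[529.6,-329.8],'slim',q[:2]-m[:2])
G=q[:3]+108*.7071*np.array([np.cos(h),np.sin(h),1]);print('G',G)
E
python3 m.py
```

```text
plate [520.5 310.7   8. ] 5.388496196267617
[464.  306.7  36.2] 4.928429485725922 [ 0.7 -0.1  1.   0.3 -1.2  1.2 -1.3 -0.1 -0.3  1.1 -1.9  0.9]
thick foot rel plate [-58.7  17.2] slim [-56.5  -3.9]
G [540.1 313.3 112.6]
```

Call:
play_rows([
  [[0.183,0.028,-0.563],[0.034,-0.374,-0.062]],
  [[0.183,0.028,-0.563],[0.034,-0.374,-0.062]],
  [[0.183,0.028,-0.563],[0.034,-0.374,-0.062]],
  [[0.183,0.028,-0.563],[0.034,-0.374,-0.062]],
  [[0.183,0.028,-0.563],[0.034,-0.374,-0.062]],
  [[0.108,0.01,-0.403],[0,0,0]],
  [[0.108,0.01,-0.403],[0,0,0]],
  [[0.108,0.01,-0.403],[0,0,0]],
  [[0.108,0.01,-0.403],[0,0,0]],
  [[0,0,0],[0,0,0]],
])

```text
time: 19.8
tool_pos: [533.8, 313.1, 135.7]
tcp_rot: [3.132, -0.261, 0.092]
contact_force: [-0.1, 0.4, 0.7]
grip_width: 46.2
finger_force: 0.0
```

```bash
cat > n.py <<'E'
from h import *
np.set_printoptions(precision=1,suppress=True)
o=get_obs();R=Ro.from_euler('xyz',o['tcp_rot']).as_matrix();p=np.array(o['tool_pos']);print(p,np.degrees(o['tcp_rot']),np.array(o['joint_positions'])*57.3)
w=cam('wrist');cv2.imwrite('pics/w6.png',w['img'][:,:,::-1])
h=np.radians(5.2);a=.7071*np.array([np.cos(h),np.sin(h),1])
F=np.array([540.1,313,112.1])-108*a
for s in(95,108,118,160):print(s,'pred px',proj(w,F+s*a))
for r in pinpoint('slim_probe_tip','wrist')[:2]:print(r['p'],np.array(r['at']))
g=cv2.cvtColor(w['img'],cv2.COLOR_RGB2GRAY)
for row in range(150,261,10):
    x=g[row,215:300];print(row,'bright cols',np.where(x>150)[0][[0,-1]]+215 if (x>150).any() else '')
E
python3 n.py
```

```text
[533.8 313.1 135.7] [179.5 -14.9   5.3] [ 26.2  28.9  92.4  -8.2  45.3 116. ]
95 pred px [247.7 253.9]
108 pred px [234.2 254. ]
118 pred px [222.8 254.1]
160 pred px [162.8 254.7]
0.71 [163.9 256.5]
150 bright cols 
160 bright cols 
170 bright cols [252 259]
180 bright cols [251 260]
190 bright cols [249 261]
200 bright cols [250 261]
210 bright cols 
220 bright cols [242 267]
230 bright cols [243 268]
240 bright cols [243 267]
250 bright cols [237 272]
260 bright cols [225 284]
```

Aligned: the probe is centred at col 255 and its tip is where the fit predicted. Final approach and grip.

Call:
play_rows([
  [[0.084,0,-0.316],[0,0,0]],
  [[0.084,0,-0.316],[0,0,0]],
  [[0.084,0,-0.316],[0,0,0]],
  [[0,0,0],[0,0,0]],
])

```text
time: 20.4
tool_pos: [541.2, 313.1, 107.3]
tcp_rot: [3.132, -0.261, 0.092]
contact_force: [-0.7, -0.4, 1.0]
grip_width: 45.9
finger_force: 0.0
```

Call:
play_rows([
  [[0,0,0],[0,0,0]],
  [[0,0,0],[0,0,0]],
  [[0,0,0],[0,0,0]],
  [[0,0,0],[0,0,0]],
], hand=-1)

```text
time: 20.9
tool_pos: [541.6, 313.5, 108.9]
tcp_rot: [3.133, -0.263, 0.092]
contact_force: [0.0, -0.4, 0.5]
grip_width: 12.7
finger_force: 30.0
```

Call:
play_rows([
  [[0,0,0.5],[0,0,0]],
  [[0,0,0.9],[0,0,0]],
  [[0,0,0.9],[0,0,0]],
  [[0,0,0.9],[0,0,0]],
  [[-0.1,-0.2,0.9],[0,0,0.6]],
  [[-0.3,-0.6,0.7],[0,0,0.7]],
  [[-0.3,-0.95,0.4],[0,0,0.7]],
  [[-0.3,-0.95,0],[0,0,0.7]],
  [[-0.3,-0.95,0],[0,0,0.7]],
  [[-0.3,-0.95,0],[0,0,0.7]],
  [[-0.3,-0.95,0],[0,0,0]],
  [[-0.3,-0.95,0],[0,0,0]],
])

```text
time: 22.4
tool_pos: [475.2, 117.6, 265.8]
tcp_rot: [3.132, -0.264, 0.665]
contact_force: [0.3, 0.3, -0.2]
grip_width: 13.1
finger_force: 30.0
```

Call:
play_rows([
  [[-0.3,-0.95,0],[0,0,0]],
  [[-0.3,-0.95,0],[0,0,0]],
  [[-0.3,-0.95,0],[0,0,0]],
  [[-0.3,-0.95,0],[0,0,0]],
  [[-0.3,-0.95,0],[0,0,0]],
  [[-0.3,-0.95,0],[0,0,0]],
  [[-0.3,-0.95,0],[0,0,0]],
  [[-0.3,-0.95,0],[0,0,0]],
  [[-0.3,-0.95,0],[0,0,0]],
  [[-0.3,-0.95,0],[0,0,0]],
  [[0,0,0],[0,0,0]],
])

```text
time: 23.78
tool_pos: [385.3, -168.0, 265.5]
tcp_rot: [3.131, -0.263, 0.663]
contact_force: [0.0, 1.2, -0.8]
grip_width: 12.6
finger_force: 30.0
```

```bash
python3 d.py w7 narrow_cup narrow_cup_mouth slim_probe_tip | grep -v -e scene -e side
```

```text
23.775 [ 385.3 -168.   265.5] [179.4 -15.1  38. ] [-45.1   4.  105.2  16.   69.1   1.5] 12.604824006724487
narrow_cup wrist 0.97 [131.5 243. ] [457.8 -97.6   0. ]
narrow_cup_mouth wrist 0.68 [116.  241.9] [460.9 -96.2  80. ]
slim_probe_tip wrist 0.96 [181.6 254.4] [ 416.5 -148.     0. ]
```

View pics/w7.png

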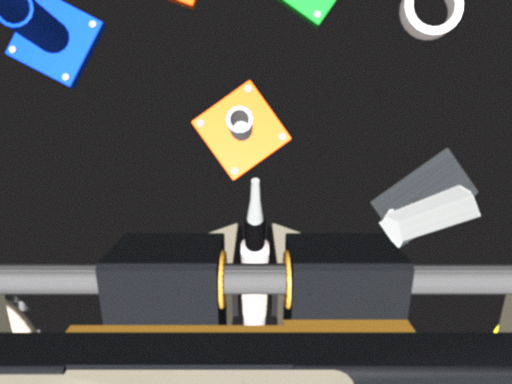

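The narrow cup is fully visible: rim centre near (119,240), plate corners (80,250), (137,291), (180,235), (122,192). Refining the cup position and the probe's tilt in the grip.

```bash
cat > f2.py <<'E'
from h import *
from scipy.optimize import minimize_scalar
np.set_printoptions(precision=1,suppress=True)
w=cam('wrist')
print('plate',np.mean([onz(w,a,12) for a in((80,250),(137,291),(180,235),(122,192))],0),np.mean([onz(w,a,12) for a in((89,248),(137,282),(171,235),(123,199))],0))
g=w['img'].astype(int);m=((g.min(2)>150)&(g.max(2)-g.min(2)<50)).astype(np.uint8);m[:100]=0;m[150:]=0;m[:,:215]=0;m[:,265:]=0
ys,xs=np.nonzero(m);e=cv2.minEnclosingCircle(np.c_[xs,ys].astype(np.float32));print(e,xs.min(),xs.max(),ys.min(),ys.max());print('rim',onz(w,(e[0][1],e[0][0]),80),onz(w,(119,240),80))
o=get_obs();R=Ro.from_euler('xyz',o['tcp_rot']).as_matrix();G=o['tool_pos']-5*R[:,2];print('G',G)
for k in(50,52,54):
  f=lambda b:np.sum((proj(w,G+k*(R@[np.sin(b),0,-np.cos(b)]))-(180,255))**2)
  r=minimize_scalar(f,bounds=(.3,1.8),method='bounded');b=r.x;a=R@[np.sin(b),0,-np.cos(b)];print(k,np.degrees(b),np.degrees(np.arcsin(a[2])),r.fun)
E
python3 f2.py
```

```text
plate [457.1 -94.7  12. ] [456.1 -93.9  12. ]
((240.84228515625, 120.11744689941406), 14.237250328063965) 227 254 106 134
rim [456.6 -95.9  80. ] [457.  -94.5  80. ]
G [ 384.5 -167.2  269.5]
50 61.546331646489975 43.509252276655346 1.6821296205133813
52 59.21377779518416 45.84164555063466 1.7039913749897082
54 57.13554591661273 47.919722589474055 1.7262176077415967
```

Call:
play_rows([
  [[0.277,0.28,-0.11],[0.383,-0.49,0]],
  [[0.277,0.28,-0.11],[0.383,-0.49,0]],
  [[0.277,0.28,-0.11],[0.383,-0.49,0]],
  [[0.277,0.28,-0.11],[0.383,-0.49,0]],
  [[0.277,0.28,-0.11],[0.383,-0.49,0]],
  [[0.277,0.28,-0.11],[0.383,-0.49,0]],
  [[0.277,0.28,-0.11],[0.383,-0.49,0]],
  [[0.277,0.28,-0.11],[0.383,-0.49,0]],
  [[0.277,0.28,-0.11],[0.383,-0.49,0]],
  [[0,0,0],[0,0,0]],
  [[0,0,0],[0,0,0]],
])

```text
time: 25.8
tool_pos: [460.3, -91.4, 235.1]
tcp_rot: [3.13, -1.043, 0.667]
contact_force: [0.7, -0.6, -0.1]
grip_width: 13.0
finger_force: 30.0
```

```bash
python3 g.py slim_probe 160 456.8 -95 s1
```

```text
25.8 [460.3 -91.4 235.1] [179.3 -59.7  38.2] [-57.3  16.  124.1  66.3  70.1 -47.6] G [456.9 -94.  237.6]
slim_probe_tip wrist 0.63 [181.3 254.8] pred [185.8 256.4] pred@G [184.4 254.4]
slim_probe scene 0.67 [152.7 262.5] pred [152.4 263.2] pred@G [152.6 263.4]
slim_probe_tip scene 0.62 [231.2 194.2] pred [111.1 264.7] pred@G [111.3 264.9]
slim_probe_tip scene 0.53 [110.1 265.5] pred [111.1 264.7] pred@G [111.3 264.9]
slim_probe side 0.69 [195.3 304.8] pred [194.4 307.2] pred@G [194.5 307. ]
slim_probe side 0.58 [238.  235.4] pred [194.4 307.2] pred@G [194.5 307. ]
slim_probe_tip side 0.68 [229.8 184.8] pred [147.6 311.9] pred@G [147.7 311.7]
slim_probe_tip side 0.64 [147.1 306.3] pred [147.6 311.9] pred@G [147.7 311.7]
```

View pics/s1.png

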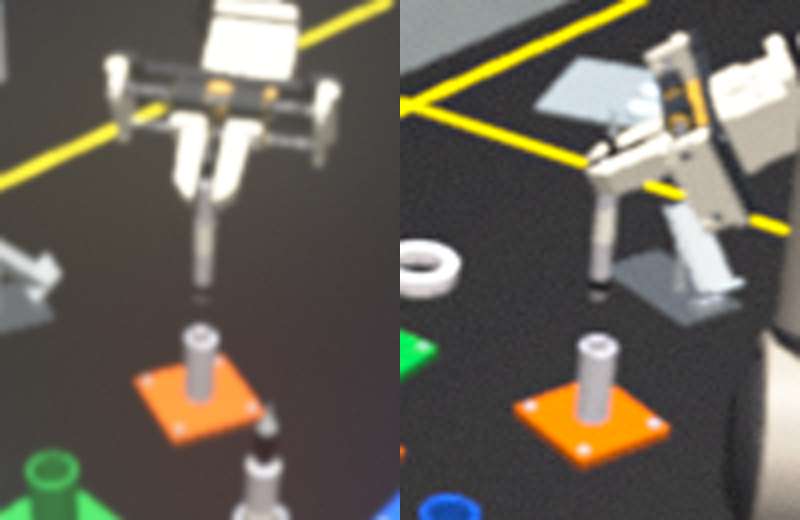

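The slim probe hangs upright over the narrow cup, in line with it in both views (foot (285,202), mouth (335,201); side foot (293,599), mouth (345,598)). Lower it gently.

Call:
play_rows([
  [[-0.03,-0.05,-0.3],[0,0,0]],
  [[0,0,-0.3],[0,0,0]],
  [[0,0,-0.3],[0,0,0]],
  [[0,0,-0.3],[0,0,0]],
  [[0,0,-0.3],[0,0,0]],
  [[0,0,-0.25],[0,0,0]],
  [[0,0,-0.2],[0,0,0]],
  [[0,0,0],[0,0,0]],
])

```text
time: 27.25
tool_pos: [459.3, -92.4, 176.1]
tcp_rot: [3.133, -1.044, 0.664]
contact_force: [-0.6, 0.8, -0.4]
grip_width: 13.3
finger_force: 30.0
```

```bash
python3 g.py slim_probe 160 456.8 -95 s2; python3 - <<'E'
from h import *
s,d=cam('scene'),cam('side')
np.set_printoptions(precision=1,suppress=True)
# measured horizontal edges of bright tube/probe per row, vs projection of the cup axis
for n,c in(('scene',s),('side',d)):
    g=c['img'].astype(int);m=(g.min(2)>95)&(g.max(2)-g.min(2)<45)
    for z in(30,45,60,70,88,95,102):
        p=proj(c,[456.8,-95,z]);r=int(round(p[0]));k=int(round(p[1]));x=np.where(m[r,k-9:k+10])[0]+k-9
        print(n,z,p,x[[0,-1]] if len(x) else '', x.mean() if len(x) else '')
E
```

```text
27.25 [459.3 -92.4 176.1] [179.5 -59.8  38. ] [-57.6  24.2 127.4  70.4  66.1 -59. ] G [455.9 -95.  178.6]
slim_probe_tip wrist 0.58 [179.2 253.7] pred [182.9 255.7] pred@G [184.3 254.2]
slim_probe scene 0.62 [168. 258.] pred [165.8 262.7] pred@G [165.7 262.9]
slim_probe_tip scene 0.46 [127.7 264.6] pred [127.3 264.1] pred@G [127.2 264.3]
slim_probe side 0.44 [213.9 301.6] pred [210.4 305.6] pred@G [210.5 305.9]
slim_probe side 0.28 [193.9 325.4] pred [210.4 305.6] pred@G [210.5 305.9]
slim_probe_tip side 0.69 [166.7 307. ] pred [165.5 310.1] pred@G [165.6 310.4]
scene 30 [174.1 262.4] [260 265] 262.5
scene 45 [170.9 262.5] [260 265] 262.5
scene 60 [167.7 262.6] [259 266] 262.5
scene 70 [165.5 262.7] [259 267] 263.0
scene 88 [161.5 262.9] [259 266] 262.5
scene 95 [159.9 262.9] [261 265] 263.0
scene 102 [158.3 263. ] [261 265] 263.0
side 30 [220.4 304.6] [302 308] 305.0
side 45 [216.5 305. ] [302 309] 305.5
side 60 [212.6 305.4] [301 310] 305.5
side 70 [210.  305.7] [302 310] 306.0
side 88 [205.2 306.1] [302 310] 306.0
side 95 [203.3 306.3] [304 308] 306.0
side 102 [201.4 306.5] [304 308] 306.0
```

Probe and cup centre lines coincide and there is no contact force. Lower on.

Call:
play_rows([
  [[0,0,-0.3],[0,0,0]],
  [[0,0,-0.3],[0,0,0]],
  [[0,0,-0.3],[0,0,0]],
  [[0,0,-0.3],[0,0,0]],
  [[0,0,-0.25],[0,0,0]],
  [[0,0,0],[0,0,0]],
])

```text
time: 28.55
tool_pos: [459.3, -92.3, 132.3]
tcp_rot: [3.134, -1.044, 0.663]
contact_force: [-0.4, -0.0, -0.9]
grip_width: 12.9
finger_force: 30.0
```

Call:
play_rows([
  [[0,0,-0.08],[0,0,0]],
  [[0,0,-0.08],[0,0,0]],
  [[0,0,0],[0,0,0]],
])

```text
time: 28.92
tool_pos: [459.4, -92.5, 128.1]
tcp_rot: [3.131, -1.044, 0.666]
contact_force: [-0.5, 0.4, -0.3]
grip_width: 12.7
finger_force: 30.0
```

Call:
play_rows([
  [[0,0,-0.06],[0,0,0]],
  [[0,0,-0.06],[0,0,0]],
  [[0,0,0],[0,0,0]],
])

```text
time: 29.3
tool_pos: [460.0, -92.3, 126.8]
tcp_rot: [3.128, -1.05, 0.668]
contact_force: [-8.4, -3.1, 17.9]
grip_width: 13.0
finger_force: 30.0
```

Call:
play_rows([
  [[0,0,0.04],[0,0,0]],
  [[0,0,0],[0,0,0]],
])

```text
time: 29.55
tool_pos: [459.7, -92.4, 126.9]
tcp_rot: [3.129, -1.047, 0.667]
contact_force: [-3.4, -1.3, 7.7]
grip_width: 13.2
finger_force: 30.0
```

Call:
play_rows([
  [[0,0,0],[0,0,0]],
  [[0,0,0],[0,0,0]],
  [[0,0,0],[0,0,0]],
], hand=0)

```text
time: 29.92
tool_pos: [459.4, -92.4, 125.7]
tcp_rot: [3.132, -1.044, 0.666]
contact_force: [0.8, -0.2, -0.1]
grip_width: 38.2
finger_force: 0.0
```

Call:
play_rows([
  [[-0.23,-0.18,0.17],[0,0,0]],
  [[-0.55,-0.43,0.4],[0,0,0]],
  [[-0.55,-0.43,0.4],[0,0,0]],
  [[-0.55,-0.43,0.4],[0,0,0]],
  [[-0.55,-0.43,0.4],[0,0,0]],
  [[-0.3,-0.3,0.6],[0,0,0]],
  [[0,0,0],[0,0,0]],
])

```text
time: 30.8
tool_pos: [377.2, -159.7, 197.4]
tcp_rot: [3.126, -1.043, 0.668]
contact_force: [-0.4, -0.9, 0.2]
grip_width: 46.0
finger_force: 0.0
```

```bash
python3 k.py slim_probe 160 456.8 -95;python3 k.py thick_probe 180 569.3 99.8; python3 - <<'E'
from h import *
s,d=cam('scene'),cam('side')
np.set_printoptions(precision=1,suppress=True)
for q in('tape_roll','jar','sample_box'):
    for n,c in(('scene',s),('side',d)):
        r=pinpoint(q,n)[0];print(q,n,np.array(r['at']),onz(c,r['at'],0)[:2])
E
```

```text
30.8 [ 377.2 -159.7  197.4] [179.1 -59.8  38.3] [-74.4  21.4 125.6  56.   75.6 -59. ]
wrist 0.72 [153.  249.2] pred [150.8 249.9]
scene 0.45 [137.1 262.3] pred [140.5 263.6]
side 0.45 [182.4 306.8] pred [180.6 308.6]
side 0.43 [230.1 305. ] pred [180.6 308.6]
31.1 [ 377.6 -157.8  196.5] [179.6 -59.9  38.1] [-74.3  21.6 125.7  56.   75.6 -59.1]
wrist 0.88 [ 17.6 176.9] pred [ 18.1 176.6]
wrist 0.71 [138.3 193.6] pred [ 18.1 176.6]
scene 0.69 [179.  280.3] pred [179.6 279.6]
side 0.73 [185.  235.2] pred [185.  238.8]
tape_roll scene [200.1 188.3] [ 722.5 -179.6]
tape_roll side [189.6 262. ] [ 721.  -195.6]
jar scene [232.8 192.4] [791.9 -46.4]
jar side [196.6 217.5] [806. -44.]
sample_box scene [276.5 255. ] [744.2 201.7]
sample_box side [227.8 184.5] [742.6 170.9]
```

Both needle tips sit where fully seated, upright probes should have them, and the bystanders haven't moved. Handing in.

```bash
python3 -c "
from plant import bot
print(bot.close_job())"
```

```text
the job is handed in; nothing more can be done
None
```

Both probes stand needle-up in their cups, thick in wide and slim in narrow, and the job was handed in at about 31 s; tip positions and floor-contact forces fit full seating and the bystanders measured unmoved, but no verdict came back, and I viewed 11 pictures, one over the limit of 10.

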